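# Load the bench vacuum dryer with washed moulds and start a soft pull-down

## Robot

A 6-joint arm with a two-finger parallel gripper is mounted at the origin on a cart in front of the work surface, level with it; the furniture and walls round the work are solid. World frame = base frame: x ahead of the robot, y to its left, z up, the work surface at z = 0. Lengths are in m, angles in degrees, forces in N, time in s.
With the tool pointing down it reaches from about 0.35 to 0.725 m from the base axis. Payload 4.3 kg.
Tool frame: the origin (TCP) lies midway between the tips of the shut fingers; the grasp point (between the pads) lies 19 mm behind it (tcp_to_grasp is the distance from the TCP to the grasp point, in m); z points along the fingers, y is the line along which they close (so a half turn about z gives the same grasp; the last joint's range is limited). The gripper opens to 85 mm and grips with 20 to 120 N. Pads are 22 mm wide; open, the fingers measure 114 mm over their backs; the gripper's body (76 mm by 85 mm) begins 54 mm behind the grasp point. The pads swing forward as they close: fully open they stand 13 mm farther back than shut.
Start: joints at [-6.32, 21.618, 4.641, 73.018, 0, 83.68], TCP at [0.575, 0, 0.231] pointing down, gripper open.
Joint ranges: [-156.06, 156.06], [-48.1, 94.91], [-58.44, 69.94], [-101.28, 121.22], [-78.64, 73.56], [-180, 180]. Speed limits (degrees/s): [147.25, 147.25, 180, 180, 180, 180].

## Interface

Orientations are given as [roll, pitch, yaw] about the fixed x, y, z axes, in that order (R = Rz(yaw) Ry(pitch) Rx(roll)).
In Python, from plant import * gives the robot as it stands. Calls block until the motion is done:
- goto(position, orientation): joint-space move of the TCP to a pose.
- move_linear(position, velocity=0.15, ori=None): straight line of the TCP; ori=None keeps the orientation; velocity is the mean speed in m/s.
- movej(angles): joint-space move.
- ungrasp() and close_gripper(grasp_force=None): open the fingers fully, or close them until they stop; grasp_force is the grip in N (None keeps the last).
- wait(seconds).
- ik(position, orientation): joint angles nearest the present ones, or None.
- read_state(): the state.
- get_image(name): name is "scene" or "side" or "wrist"; returns a dict with "color" (384x512x3 uint8, red, green, blue), "fovy" (degrees; the focal length in pixels is half the picture's height over the tangent of half this angle, whatever the lens; pixels are square), "cx", "cy" (the principal point, pixels), "origin" and "attitude" of the camera in the world; the wrist camera has in their place "hand_eye" (4x4, takes a point from camera to tool coordinates, whose origin is the TCP and whose axes are the flange's). Camera axes: x right, y down, z forward; pixel columns grow to the right and rows downward; lengths in m; the calibration is good to about 2 mm. A picture is of the moment at which its call begins: read the wrist's pose just before it. There is no depth.
A pose or a line that the arm cannot do raises PlanningError and nothing moves.
- hand_in(): hands the job in; it is judged then, once.
The state is a dict: "time_s": time; "joint_pos": joint angles; "qvel": joint speeds; "tau": joint torques, N m; "ee_pos": TCP position; "orientation": TCP orientation; "force": force on the tool from outside, world axes, zero at the start; "moment": the same for the moment, N m; "opening": finger opening in m; "finger_force": force on a finger pad.
Only numpy, scipy, OpenCV 4.12 (cv2) and the standard library are available. Lean on these libraries where they do the work, as an engineer would, in place of code of your own. Each camera call takes 0.05 s, during which the arm holds its last target. There are 200 camera calls.

## Task

Dry the washed, empty X-and-O moulds: lift the clear cover off the bench vacuum dryer, seat every empty mould from the blue drying mat flat and fully down in a pocket of the nest of its own, and put the cover back gently, square inside the lip of the deck. Shut the blue vent valve fully, and only once the cover is back on over the moulds and the vent is shut turn the red vacuum valve from shut to its half-open mark (lever at 45 degrees), then let go. Leave the filled mould, the vials and the tape roll alone.

Things in the scene. Friction and masses are not known exactly. Their poses are not given: they have to be found in the camera images.
- dryer: Fixed bench vacuum dryer: aluminium deck 206 (x) by 242 (y) mm, top at 20 mm; right of it (dryer x +106 to +186 mm) a grey pump housing, top at 62 mm, with two lever valves and, at its far (+y) end, a gauge to 98 mm. Origin at table level under the centre of deck and nest; dryer x points to the housing (robot's right), y away from the robot, z up. On the deck a black nest has three pockets side by side in y.
- pocket_1 (a point): centre of the floor of the nest's +y pocket, 20 mm above the table (axes as dryer). Each pocket is 141 (x) by 47 (y) mm and 7 mm deep, so a mould stands 5 mm proud; pockets are 64 mm apart, the rims between them 17 mm wide. All side rims have a cut-out 42 mm long half way along, down to deck level, for the fingers.
- pocket_2 (a point): the same for the middle pocket
- pocket_3 (a point): the same for the -y pocket
- lip (a point): centre of the deck's top, 20 mm above the table (axes as dryer). Round the nest runs a lip 6 mm high and 6 mm thick, 183 (x) by 219 (y) mm inside; the foot of the cover fits inside it with about 3.5 mm to spare on each side.
- cover: Clear acrylic cover, an upturned box with a black rubber foot, 176 (x) by 212 (y) by 62 mm high, walls 5 mm, 56 mm clear inside, about 0.5 kg; origin at the centre of its underside, z up. Starts on the dryer over the empty nest, underside at 20 mm. While loading it can stand on the free table left of the dryer (robot's left). May go back either way round.
- cover_handle (a point): centre of the cover's black handle bar, 92 mm above the cover's underside (axes as cover); the bar is 92 mm long (x), 14 mm wide (y), 14 mm high, on two posts at x = +-36 mm, with 23 mm of air below it
- mould_1: Washed empty white silicone strip mould with X and O cavities, in effect a rigid block 42 (x) by 136 (y) by 12 mm, 70 g; origin at the centre of its underside, y along its length. Starts on a blue drying mat 7 mm thick at the robot's right; may be absent (reading None). Goes in any pocket, either way round, its length along the dryer's x.
- mould_2: a like mould, same size and axes as mould_1; may be absent
- mould_3: a like mould, same size and axes as mould_1; may be absent
- vent_valve (a joint): turn of the blue vent lever (in the middle of the housing) about its upright axis: 0 = shut, lever pointing along the dryer's +y (to the gauge); pi/2 = fully open, lever pointing along dryer +x (away from the deck); clockwise from above opens. End stops at 0 and pi/2; stays where it is left (friction 0.12 N m). Starts open.
- vacuum_valve (a joint): turn of the red vacuum lever (near the robot's end of the housing) about its upright axis: 0 = shut, lever pointing along the dryer's +y; pi/2 = fully open, along dryer +x; clockwise from above opens. End stops at 0 and pi/2; half open (yellow mark between two white ones) is pi/4 = 0.785. Stays where it is left (friction 0.12 N m). Starts shut or nearly so.
- vent_valve_axis (a point): point on the vent valve's axis at mid height of the lever, at (146, 0, 95) mm in the dryer's frame
- vent_valve_grip (a point): middle of the blue lever's sleeve, 44 mm from the axis; the sleeve reaches from 18 to 64 mm from the axis, is 12 mm wide and 14 mm high (88 to 102 mm above the table)
- vacuum_valve_axis (a point): point on the vacuum valve's axis at mid height of the lever, at (146, -86, 95) mm in the dryer's frame
- vacuum_valve_grip (a point): middle of the red lever's sleeve, 44 mm from the axis; size as the blue one
- xo_mold_2: bystander: a strip mould filled with blue letters, 42 by 136 by 12 mm, on the table at the far left; leave it
- tape_roll: bystander: roll of blue masking tape, 100 mm across, 24 mm high, at the back left
- vial_rose: bystander: small screw vial of rose glitter, 27 mm across, 45 mm high, behind the dryer
- vial_magenta: bystander: small screw vial of magenta glitter, 27 mm across, 45 mm high, behind the dryer

How it is judged (in metres and radians):
On the way:
1. all moulds are seated in the nest, the cover is back on and the vent is shut, while the vacuum valve is still shut ((horizontal distance between mould_1 and pocket_1 below 0.005 m or horizontal distance between mould_1 and pocket_2 below 0.005 m or horizontal distance between mould_1 and pocket_3 below 0.005 m) and z of mould_1 in the frame of dryer between 0.017 and 0.0225 m and angle between the y axis of each of mould_1, mould_2, mould_3 and the x axis of dryer, either way round below 0.06 rad and angle between each of mould_1, mould_2, mould_3's own z axis and vertical below 0.035 rad and (horizontal distance between mould_2 and pocket_1 below 0.005 m or horizontal distance between mould_2 and pocket_2 below 0.005 m or horizontal distance between mould_2 and pocket_3 below 0.005 m) and z of mould_2 in the frame of dryer between 0.017 and 0.0225 m and (horizontal distance between mould_3 and pocket_1 below 0.005 m or horizontal distance between mould_3 and pocket_2 below 0.005 m or horizontal distance between mould_3 and pocket_3 below 0.005 m) and z of mould_3 in the frame of dryer between 0.017 and 0.0225 m and horizontal distance between cover and dryer below 0.006 m and z of cover in the frame of dryer between 0.017 and 0.0225 m and angle between the x axis of cover and the x axis of dryer, either way round below 0.05 rad and angle between cover's own z axis and vertical below 0.02 rad and value of joint vent_valve below 0.12 rad and value of joint vacuum_valve below 0.25 rad), for 0.2 s.
At the end, for the whole second after the job is handed in: Each mould present flat in its own pocket (5 mm, 0.06 rad, underside within 2.5 mm of the floor); cover seated inside the lip (6 mm, 0.05 rad, underside within 2.5 mm of the deck); vent valve below 0.12 rad; vacuum valve 0.655 to 0.915 rad; all at rest ((horizontal distance between mould_1 and pocket_1 below 0.005 m or horizontal distance between mould_1 and pocket_2 below 0.005 m or horizontal distance between mould_1 and pocket_3 below 0.005 m) and z of mould_1 in the frame of dryer between 0.017 and 0.0225 m and angle between the y axis of each of mould_1, mould_2, mould_3 and the x axis of dryer, either way round below 0.06 rad and angle between each of mould_1, mould_2, mould_3's own z axis and vertical below 0.035 rad and (horizontal distance between mould_2 and pocket_1 below 0.005 m or horizontal distance between mould_2 and pocket_2 below 0.005 m or horizontal distance between mould_2 and pocket_3 below 0.005 m) and z of mould_2 in the frame of dryer between 0.017 and 0.0225 m and (horizontal distance between mould_3 and pocket_1 below 0.005 m or horizontal distance between mould_3 and pocket_2 below 0.005 m or horizontal distance between mould_3 and pocket_3 below 0.005 m) and z of mould_3 in the frame of dryer between 0.017 and 0.0225 m and horizontal distance between cover and dryer below 0.006 m and z of cover in the frame of dryer between 0.017 and 0.0225 m and angle between the x axis of cover and the x axis of dryer, either way round below 0.05 rad and angle between cover's own z axis and vertical below 0.02 rad and value of joint vent_valve below 0.12 rad and value of joint vacuum_valve between 0.655 and 0.915 rad and linear speed of cover below 0.02 m/s and velocity of joint vacuum_valve below 0.05 rad/s); the robot touches nothing.
It fails at once if a bystander (filled mould, vial or tape roll) is moved more than 3 cm (distance of any of tape_roll, vial_rose, vial_magenta, xo_mold_2 from where it was at the start of the episode above 0.03 m).
It fails at once if the cover is banged onto the dryer (more than 90 N) (contact force between cover and dryer above 90 N).
Of mould_1, mould_2, mould_3 only 2 to 3 are there at a start; the rules pass over those that are not, and their reading is None.
At some moment in a run one of mould_1, mould_2, mould_3 may be knocked a few centimetres aside while the robot is not near it.
It also fails if it takes over 210 s, if anything falls off the work surface, if the arm or the gripper's body presses on something with over 40 N, if the wrist force passes 120 N, or if a joint passes its speed limit or range.

## Working session

There is one attempt and no reset: what is moved stays moved. The work goes in short steps, each a Python script; the robot and the scene stay as the last script left them, time stands still between calls to the robot, and variables do not carry over. Pictures are saved under pics/ and viewed, at most 14 in all, crops included, and the job is handed in when it is done.

```bash
mkdir -p pics; ls; python3 - <<'E'
from plant import *
import cv2,numpy as np
s=read_state();print({k:s[k] for k in('time_s','ee_pos','orientation','opening','force')}, [k for k in s])
for n in("scene","side","wrist"):
    i=get_image(n);cv2.imwrite(f"pics/a_{n}.png",i["color"][:,:,::-1])
    print(n,{k:np.round(v,4).tolist() for k,v in i.items() if k!="color"})
a=[cv2.imread(f"pics/a_{n}.png") for n in("scene","side")]
E
```

```text
pics
{'time_s': 0.0, 'ee_pos': array([5.74334548e-01, 7.72497548e-05, 2.30328734e-01]), 'orientation': array([-1.79880222e+02, -1.28017938e-02,  8.99983661e+01]), 'opening': 0.08512875498083917, 'force': array([0.42406161, 0.72415911, 0.55647372])} ['time_s', 'joint_pos', 'qvel', 'tau', 'ee_pos', 'orientation', 'force', 'moment', 'finger_force', 'opening']
scene {'fovy': 45.3988, 'cx': 260.4322, 'cy': 193.2005, 'origin': [-0.4938, 0.7026, 1.3644], 'attitude': [-135.7143, 0.277, -121.617]}
side {'fovy': 47.2876, 'cx': 257.6026, 'cy': 191.8337, 'origin': [-0.0348, 1.0435, 0.876], 'attitude': [-124.5909, -0.8349, -146.2637]}
wrist {'fovy': 61.3581, 'cx': 259.0399, 'cy': 191.1797, 'hand_eye': [[0.0004, -0.9614, -0.275, 0.0702], [1.0, 0.0002, 0.0008, -0.0004], [-0.0007, -0.275, 0.9614, -0.1433], [0.0, 0.0, 0.0, 1.0]]}
```

View pics/a_scene.png

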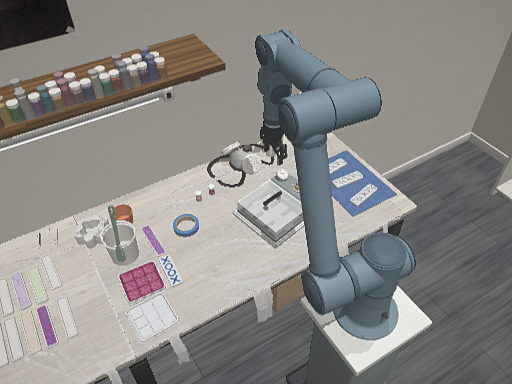

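View pics/a_side.png

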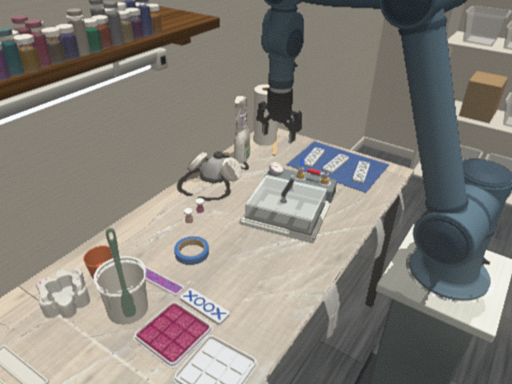

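View pics/a_wrist.png

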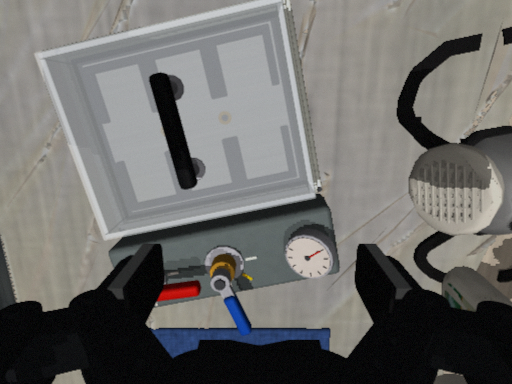

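The wrist view shows the covered dryer with its handle from (160,80) to (187,185). The red lever is at (178,292), lying along dryer +y (shut), and the blue lever is at (237,313), open. The scene view shows three moulds on the blue mat at (333,166), (347,179) and (365,195).

```bash
cat > h.py <<'E'
from plant import *
import numpy as np, cv2
from scipy.spatial.transform import Rotation as Ro
def rpy(o): return Ro.from_euler('xyz',o,degrees=True).as_matrix()
class View:
    def __init__(s,name="wrist",save=None):
        st=read_state(); i=get_image(name); s.im=i["color"]; H,W=s.im.shape[:2]
        f=H/2/np.tan(np.radians(i["fovy"])/2); s.f=f; s.c=np.array([i["cx"],i["cy"]])
        if name=="wrist":
            T=np.eye(4);T[:3,:3]=rpy(st["orientation"]);T[:3,3]=st["ee_pos"]; T=T@np.array(i["hand_eye"])
            s.R,s.o=T[:3,:3],T[:3,3]
        else: s.R,s.o=rpy(i["attitude"]),np.array(i["origin"])
        if save: cv2.imwrite(f"pics/{save}.png",s.im[:,:,::-1])
        s.hsv=cv2.cvtColor(s.im,cv2.COLOR_RGB2HSV)
    def dirs(s,p):
        p=np.atleast_2d(np.asarray(p,float)); d=np.c_[(p-s.c)/s.f,np.ones(len(p))]@s.R.T; return d
    def plane(s,p,z):
        d=s.dirs(p); return s.o+d*((z-s.o[2])/d[:,2])[:,None]
    def pix(s,P):
        q=(np.atleast_2d(P)-s.o)@s.R; return q[:,:2]/q[:,2:]*s.f+s.c
    def blobs(s,lo,hi,amin=150):
        m=cv2.inRange(s.hsv,np.array(lo),np.array(hi)); m=cv2.morphologyEx(m,cv2.MORPH_OPEN,np.ones((3,3)))
        cs,_=cv2.findContours(m,cv2.RETR_EXTERNAL,cv2.CHAIN_APPROX_NONE)
        return sorted([c for c in cs if cv2.contourArea(c)>amin],key=cv2.contourArea,reverse=True)
def tri(vs,ps):
    A=np.zeros((3,3));b=np.zeros(3)
    for v,p in zip(vs,ps):
        d=v.dirs(p)[0];d/=np.linalg.norm(d);M=np.eye(3)-np.outer(d,d);A+=M;b+=M@v.o
    X=np.linalg.solve(A,b); return X,[float(np.linalg.norm(v.pix(X)[0]-p)) for v,p in zip(vs,ps)]
RED=((0,150,90),(6,255,255)); BLUE=((108,170,60),(130,255,255))
E
python3 - <<'E'
from h import *
v=View(save="b0")
for n,p,z in[("handleA",(160,80),.119),("handleB",(187,185),.119),("red",(178,292),.095),("blue",(237,313),.095),("coverTL",(38,56),.082),("TR",(288,2),.082),("BR",(320,198),.082),("BL",(107,236),.082)]: print(n,v.plane(p,z)[0].round(3))
for n,ps in(("scene",[(333,166),(347,179),(365,195)]),("side",[(314,157),(336,163),(361,172)])):
    w=View(n); print(n,w.plane(ps,.019).round(3).tolist())
for c in (RED,BLUE):
  for b in v.blobs(*c)[:3]: print(cv2.minAreaRect(b))
E
```

```text
handleA [0.5   0.084 0.119]
handleB [0.515 0.003 0.119]
red [ 0.494 -0.113  0.095]
blue [ 0.552 -0.137  0.095]
coverTL [0.389 0.105 0.082]
TR [0.597 0.145 0.082]
BR [ 0.632 -0.02   0.082]
BL [ 0.426 -0.059  0.082]
scene [[0.601, -0.334, 0.019], [0.505, -0.334, 0.019], [0.393, -0.336, 0.019]]
side [[0.598, -0.322, 0.019], [0.507, -0.33, 0.019], [0.403, -0.324, 0.019]]
((177.61663818359375, 292.68865966796875), (10.538830757141113, 40.84922790527344), 82.23483276367188)
((237.20001220703125, 315.8999938964844), (42.0380744934082, 11.180339813232422), 63.43495178222656)
```

```bash
python3 - <<'E'
from h import *
vs=[];hp=[];cols={"red":[],"blue":[]}
for k,(P,yaw) in enumerate([((.50,.10,.26),102),((.53,.01,.25),102)]):
    goto(P,[180,0,yaw]); v=View(save=f"c{k}"); vs.append(v)
    bs=v.blobs((0,0,0),(180,255,28),300)
    g=v.pix([.508,.044,.119])[0]
    b=min(bs,key=lambda b:np.linalg.norm(np.array(cv2.minAreaRect(b)[0])-g)); r=cv2.minAreaRect(b); print("handle",r,g.round(1))
    hp.append(r)
    for n,c in(("red",RED),("blue",BLUE)):
        for b in v.blobs(*c,80)[:2]: print(n,cv2.minAreaRect(b))
    cv2.drawContours(v.im,[np.intp(cv2.boxPoints(r))],-1,(255,0,255),1)
    vs[k].vis=v.im[:,:,::-1]
cv2.imwrite("pics/c.png",cv2.resize(np.hstack([v.vis for v in vs]),(800,300)))
print(tri(vs,[r[0] for r in hp]), read_state()["time_s"])
E
```

```text
handle ((252.5, 232.5), (89.0, 13.0), 90.0) [254.9 237.3]
handle ((239.699951171875, 133.49691772460938), (107.15653991699219, 16.151933670043945), 89.11859893798828) [242.  136.6]
red ((199.5022735595703, 280.9525146484375), (43.331851959228516, 9.845987319946289), 2.726311206817627)
blue ((252.1381072998047, 312.2629089355469), (38.66972732543945, 11.013529777526855), 78.2317123413086)
(array([0.50530771, 0.04531716, 0.11187083]), [0.03696919415284291, 0.041954446625428854]) 1.4417
```

View pics/c.png

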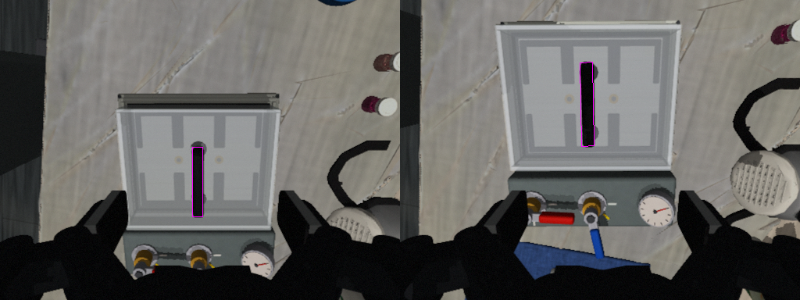

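Both views show the handle cleanly boxed, at about (252,232) and (240,133) in full-size pixels. Triangulation gives (0.505, 0.045, 0.112), and that height matches the text. Next I'll check that the free table is clear of bystanders, then lift the cover off.

```bash
python3 - <<'E'
from h import *
a=View("scene"); b=View("side")
print("tape",a.plane([(174,225),(198,225)],.012).round(3).tolist(), b.plane([(175,250),(209,250)],.012).round(3).tolist())
print("mould",a.plane([(163,257),(180,285)],.012).round(3).tolist(), b.plane([(185,293),(226,318)],.012).round(3).tolist())
yaw=102.4; h=np.array([.5053,.0453,.112])
th=np.radians(yaw-180); dx=np.array([np.cos(th),np.sin(th),0]); dy=np.array([-dx[1],dx[0],0])
c=h-.222*dx; print("place",c)
for sx in(-.088,.088):
  for sy in(-.106,.106): print((c+sx*dx+sy*dy)[:2].round(3))
o=[180,0,yaw]
for p in(h+[0,0,.06],h+[0,0,-.019],c+[0,0,.05],c+[0,0,-.039]): print(ik(p,o) is not None)
goto(h+[0,0,.06],o); move_linear(h+[0,0,-.019],.08)
f0=read_state()["force"]; close_gripper(60); s=read_state(); print(s["opening"],s["force"]-f0,s["ee_pos"],s["orientation"])
np.save("grasp.npy",np.r_[s["ee_pos"],s["orientation"]])
E
```

```text
tape [[0.663, 0.39, 0.012], [0.614, 0.311, 0.012]] [[0.682, 0.379, 0.012], [0.601, 0.323, 0.012]]
mould [[0.544, 0.486, 0.012], [0.403, 0.484, 0.012]] [[0.548, 0.486, 0.012], [0.412, 0.491, 0.012]]
place [0.45762876 0.26212125 0.112     ]
[0.335 0.325]
[0.542 0.371]
[0.373 0.153]
[0.58  0.199]
True
True
True
True
0.012863926209437972 [-0.64802229  0.29999419  1.69493296] [0.50553584 0.04534861 0.09323018] [ 1.79968973e+02 -2.00814633e-03  1.02387316e+02]
```

```bash
python3 - <<'E'
from h import *
b=View("side"); a=View("scene"); print("edge",b.plane([(272,372),(330,262)],0).round(3).tolist(), a.plane([(225,300),(250,280)],0).round(3).tolist())
p=np.load("grasp.npy")[:3]; z0=read_state()["force"][2]
move_linear(p+[0,0,.015],.03); s=read_state(); print("lift dF",s["force"][2]-z0,s["opening"])
move_linear(p+[0,0,.07],.1); s=read_state(); print("lift dF",s["force"][2]-z0,s["opening"],s["moment"])
View("side",save="d")
E
```

```text
edge [[0.245, 0.544, 0.0], [0.293, 0.156, 0.0]] [[0.276, 0.377, 0.0], [0.3, 0.264, 0.0]]
lift dF -8.55202843821066 0.012918091346229607
lift dF -8.536774314593348 0.012597178243465372 [0.03117471 0.03100121 0.0406347 ]
```

View pics/d.png

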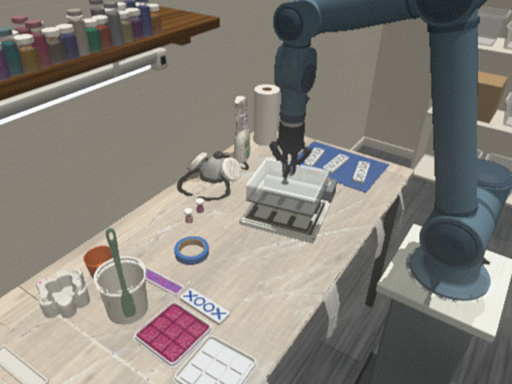

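The cover is up (about 5–8 N on the wrist) and clear of the deck at (290,190), and the nest is visible underneath. The table edge is at x≈0.29, so the spot to the left is free.

```bash
python3 - <<'E'
from h import *
g=np.load("grasp.npy"); p=g[:3]; c=np.array([.467,.264,0])
move_linear([c[0],c[1],p[2]+.07],.15)
move_linear([c[0],c[1],p[2]-.012],.08)
z0=read_state()["force"][2]
z=p[2]-.012
while z>p[2]-.026:
    z-=.001; move_linear([c[0],c[1],z],.02); f=read_state()["force"][2]-z0
    if f>3: break
print("touch",z-p[2],f); s=read_state(); np.save("rest.npy",np.r_[s["ee_pos"],s["orientation"]])
ungrasp(); move_linear([c[0],c[1],.20],.15)
# look at nest from two places
vs=[]
for k,P in enumerate([(.50,.06,.27),(.53,.02,.25)]):
    goto(P,[180,0,102.4]); v=View(save=f"e{k}"); vs.append(v)
cv2.imwrite("pics/e.png",cv2.resize(np.hstack([v.im[:,:,::-1] for v in vs]),(800,300)))
import pickle; pickle.dump(vs,open("e.pkl","wb")); print(read_state()["time_s"])
E
```

```text
touch -0.021000000000000005 12.759904183656802
13.3583
```

View pics/e0.png

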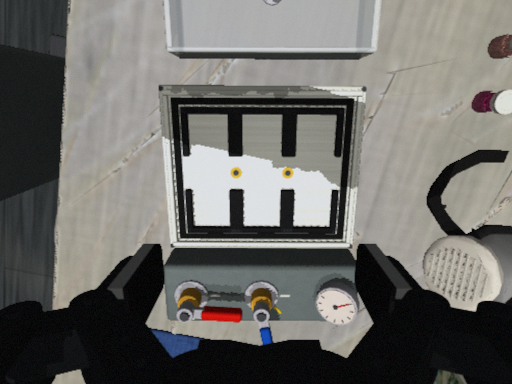

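View pics/e1.png

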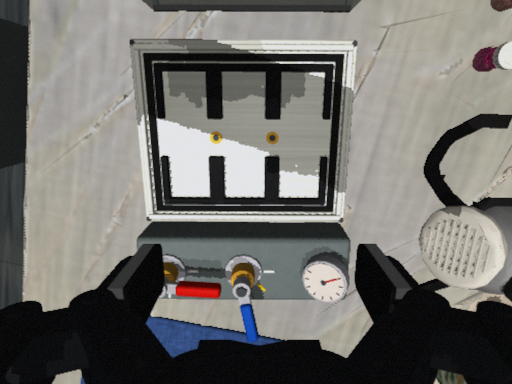

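Both views show the nest without its cover. Two orange-ringed holes lie midway along the rims between pockets, at (236,173)/(288,173) and (216,137)/(272,137). The black rim blocks and the white/black lip frame are also clear, so I'll triangulate the rings and check them against the rim contour.

```bash
python3 - <<'E'
from h import *
import pickle
vs=pickle.load(open("e.pkl","rb"))
gs=[[(236,173),(288,173)],[(216,137),(272,137)]]
C=[]
for v,g in zip(vs,gs):
    row=[]
    bs=v.blobs((8,120,90),(30,255,255),20)
    for q in g:
        b=min(bs,key=lambda b:np.linalg.norm(np.array(cv2.minEnclosingCircle(b)[0])-q)); row.append(cv2.minEnclosingCircle(b)[0])
    C.append(row)
print(np.round(C,1).tolist())
for k in(0,1): print(tri(vs,[C[0][k],C[1][k]]))
ps=[np.mean([v.plane(C[i][k],.020)[0] for i,v in enumerate(vs)],0) for k in(0,1)]
for i,v in enumerate(vs): print(v.plane(C[i],.020).round(4).tolist())
d=ps[1]-ps[0]; print("ctr",(ps[0]+ps[1])/2,"len",np.linalg.norm(d),"dryer y ang",np.degrees(np.arctan2(d[1],d[0])))
# rim/black ring contours
for v,r in zip(vs,[(160,80,370,252),(125,35,362,225)]):
    m=cv2.inRange(v.hsv,np.array((0,0,0)),np.array((180,255,45))); w=np.zeros_like(m); x0,y0,x1,y1=r; w[y0:y1,x0:x1]=m[y0:y1,x0:x1]
    n,l,st,ct=cv2.connectedComponentsWithStats(w)
    for i in range(1,n):
        if st[i,4]>150:
            pts=np.argwhere(l==i)[:,::-1].astype(np.float32)
            for z in(.020,.027):
                W=v.plane(pts,z)[:,:2].astype(np.float32); R=cv2.minAreaRect(W*1000); print(st[i].tolist(),z,np.round(R[0],1),np.round(R[1],1),round(R[2],2))
E
```

```text
[[[235.5, 172.5], [287.5, 172.0]], [[216.0, 136.5], [271.8, 137.5]]]
(array([0.4750594 , 0.03889843, 0.0262502 ]), [0.39875154014979614, 0.4342571760937939])
(array([0.53755997, 0.05088142, 0.01708785]), [0.2243230423845214, 0.24391628033161197])
[[0.4745, 0.0371, 0.02], [0.5374, 0.0516, 0.02]]
[[0.4748, 0.0384, 0.02], [0.5372, 0.051, 0.02]]
ctr [0.50596239 0.04452651 0.02      ] len 0.06408059536621848 dryer y ang 12.239138856054224
[171, 98, 183, 141, 5658] 0.02 [505.7  44.7] [213.4 176.7] 11.94
[171, 98, 183, 141, 5658] 0.027 [505.3  46.2] [209.6 173.5] 11.94
[180, 107, 164, 50, 2759] 0.02 [495.4  92.9] [193.1  57.4] 12.07
[180, 107, 164, 50, 2759] 0.027 [495.2  93.5] [189.6  56.4] 12.07
[173, 248, 177, 4, 556] 0.02 [528.2 -58.3] [234.3   4.4] 12.46
[173, 248, 177, 4, 556] 0.027 [527.4 -55. ] [230.1   4.3] 12.46
[144, 53, 199, 158, 4161] 0.02 [505.9  45. ] [213.3 177. ] 12.38
[144, 53, 199, 158, 4161] 0.027 [506.1  45.8] [209.3 173.6] 12.38
[154, 63, 179, 56, 3489] 0.02 [495.   93.5] [193.2  57.7] 12.45
[154, 63, 179, 56, 3489] 0.027 [495.4  93.4] [189.5  56.6] 12.45
[161, 156, 166, 49, 2644] 0.02 [516.3  -5.1] [192.5  57.7] 12.11
[161, 156, 166, 49, 2644] 0.027 [516.3  -3.3] [188.9  56.6] 12.11
[150, 222, 190, 3, 472] 0.02 [527.9 -57.9] [232.5   2.6] 12.51
[150, 222, 190, 3, 472] 0.027 [527.6 -55.1] [228.1   2.6] 12.51
```

Dryer centre is (0.5058, 0.0447) with its y axis at 12.25°. The rings are 64.1 mm apart and 21.7 mm high, which fits the text. Now the moulds.

```bash
cat >> h.py <<'E'
DC=np.array([.5058,.0447]); DYAW=np.radians(-77.75)
DX=np.array([np.cos(DYAW),np.sin(DYAW)]); DY=np.array([-DX[1],DX[0]])
def moulds(v,z=.019):
    """white blocks right of dryer: centre, length angle (deg, mod 180), size (mm)"""
    m=cv2.inRange(v.hsv,np.array((0,0,120)),np.array((180,70,255)))
    mat=cv2.inRange(v.hsv,np.array((100,90,30)),np.array((125,255,255)))
    cs,_=cv2.findContours(mat,cv2.RETR_EXTERNAL,cv2.CHAIN_APPROX_NONE); 
    h=np.zeros_like(m); cv2.fillPoly(h,[cv2.convexHull(np.vstack([c for c in cs if cv2.contourArea(c)>400]))],255)
    m=cv2.morphologyEx(m&h,cv2.MORPH_OPEN,np.ones((3,3)))
    m=cv2.morphologyEx(m,cv2.MORPH_CLOSE,np.ones((5,5)))
    out=[]
    for c in cv2.findContours(m,cv2.RETR_EXTERNAL,cv2.CHAIN_APPROX_NONE)[0]:
        if cv2.contourArea(c)<1200: continue
        r=cv2.minAreaRect((v.plane(c[:,0],z)[:,:2]*1000).astype(np.float32))
        (w,l),a=r[1],r[2]
        if w>l: w,l=l,w
        else: a+=90
        out.append((np.array(r[0])/1000,a%180,(round(w,1),round(l,1)),np.array(cv2.minAreaRect(c)[0])))
    return sorted(out,key=lambda t:-t[0][0])
E
python3 - <<'E'
from h import *
vs=[]
for k,P in enumerate([(.47,-.30,.27),(.51,-.35,.26)]):
    goto(P,[180,0,90]); v=View(save=f"f{k}"); vs.append(v)
ms=[moulds(v) for v in vs]
for m in ms:
    for t in m: print(t[0].round(4),round(t[1],1),t[2],t[3].round(1))
if len(ms[0])==len(ms[1]):
    for a,b in zip(*ms): print(tri(vs,[a[3],b[3]]))
cv2.imwrite("pics/f.png",cv2.resize(np.hstack([v.im[:,:,::-1] for v in vs]),(800,300)))
E
```

```text
[ 0.6018 -0.3293] 96.0 (41.8, 135.7) [363.  179.5]
[ 0.509  -0.3365] 86.4 (42.6, 135.5) [289.8 185.3]
[ 0.4052 -0.3354] 102.6 (41.8, 135.6) [206.1 184.7]
[ 0.6021 -0.3295] 95.7 (43.2, 135.7) [336.9 140.8]
[ 0.5093 -0.3366] 86.5 (42.1, 135.6) [258.7 146.6]
[ 0.4053 -0.3357] 102.6 (41.9, 135.5) [169.2 145.9]
(array([ 0.6040008 , -0.32754632,  0.01088325]), [0.26205557333575147, 0.2785703774966276])
(array([ 0.50984502, -0.33395198,  0.0160814 ]), [0.25106736559857507, 0.2671138205996875])
(array([ 0.40390099, -0.33289723,  0.01865071]), [0.06303969829806944, 0.06708638791271099])
```

View pics/f.png

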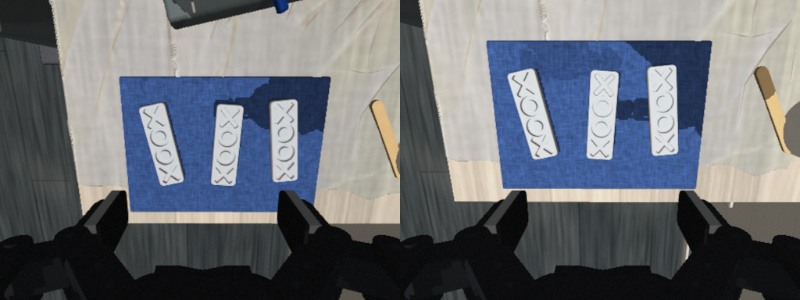

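The view shows three moulds on the mat at (363,180), (290,185) and (206,185) in the first frame. Their sizes come out at 42 × 135.6 mm when cast at z = 0.019, which confirms their height. I'll start with the middle mould into the middle pocket, re-looking before each pick. Each release is about 3 mm above the floor, so the opening fingers clear the neighbouring moulds.

```bash
cat >> h.py <<'E'
LOOK=(.47,-.30,.27)
def look():
    goto(LOOK,[180,0,90]); return moulds(View())
def pick(t,z=.010):
    (x,y),a=t[0],t[1]; o=[180,0,a]
    goto([x,y,.08],o); move_linear([x,y,z],.1); close_gripper(40)
    s=read_state(); print("grip",s["opening"],s["force"].round(1)); assert .038<s["opening"]<.046
    move_linear([x,y,.17],.2); print("held",read_state()["opening"])
def place(off,z=.026):
    """lower held mould over pocket at dryer y=off; z = TCP at release"""
    p=DC+off*DY; o=[180,0,102.25]
    goto([*p,.17],o); move_linear([*p,.045],.12); f0=read_state()["force"].copy()
    while True:
        e=read_state()["ee_pos"][2]
        zt=max(z,e-.003); move_linear([*p,zt],.03); s=read_state(); df=s["force"]-f0
        if df[2]>8 or zt==z: break
    print("down",s["ee_pos"].round(4),df.round(1),s["opening"])
    return df[2]<=8
def release():
    ungrasp(); s=read_state(); move_linear([*s["ee_pos"][:2],.17],.15)
E
python3 - <<'E'
from h import *
m=look(); print([(t[0].round(4).tolist(),round(t[1],1)) for t in m])
pick(m[1])
print(place(0)); release(); 
goto([.53,.02,.25],[180,0,102.25]); View(save="g"); print(read_state()["time_s"])
E
```

```text
[([0.6016, -0.3294], 96.0), ([0.509, -0.3365], 86.3), ([0.4051, -0.3355], 102.6)]
grip 0.04067538494300344 [0.3 0.3 4.4]
held 0.040727502124084276
down [0.5058 0.0447 0.026 ] [ 0.4 -0.2 -0.2] 0.04119277238373619
True
25.0667
```

View pics/g.png

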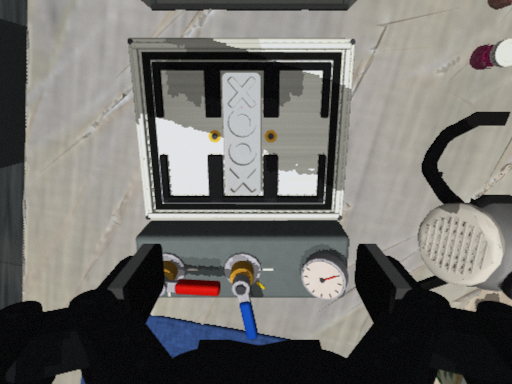

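The mould sits in the middle pocket at (242,132), centred between the rims and flat. Now the other two.

```bash
python3 - <<'E'
from h import *
for off,sel in((.064,0),(-.064,-1)):
    m=look(); print([(t[0].round(4).tolist(),round(t[1],1),t[2]) for t in m])
    pick(m[sel]); 
    if not place(off): print("BLOCKED"); break
    release()
goto([.53,.02,.25],[180,0,102.25]); View(save="i"); print(read_state()["time_s"])
E
```

```text
[([0.6018, -0.3293], 96.0, (42.6, 135.8)), ([0.3904, -0.2872], 102.6, (41.8, 130.4))]
grip 0.04110868753025914 [-0.6  0.3  4.8]
held 0.04070302892885697
down [0.5683 0.0583 0.026 ] [ 0.3  0.  -0.3] 0.040485709398956585
[([0.3905, -0.2874], 102.6, (41.8, 130.2))]
grip 0.04060125094404637 [-1.8  0.6  6.1]
held 0.04066184290483262
down [0.4439 0.0309 0.0269] [-1.2 -2.  10.9] 0.04076486462670362
BLOCKED
45.3917
```

View pics/i.png

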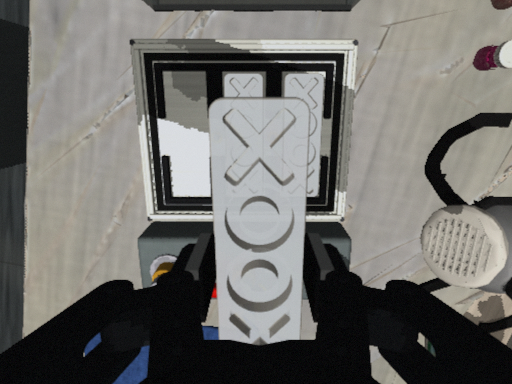

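The third mould had been knocked aside. My mask clipped the end overhanging the mat, so I gripped it off-centre along its length, and it is still held. I'll measure the offset in the hand from its visible end (about row 97), then place it corrected.

```bash
python3 - <<'E'
from h import *
s=read_state(); v=View(); e=s["ee_pos"]; R=rpy(s["orientation"])
g=v.im.mean(2); 
m=cv2.inRange(v.hsv,np.array((0,0,120)),np.array((180,40,255)))
# end edge: strongest gradient in columns 235..285 rows 85..110
for c in(230,245,260,275,290):
    col=g[85:112,c]; d=np.abs(np.diff(col)); r=85+d.argmax()+.5
    P=v.plane((c,r),e[2]+.009)[0]; print(c,r,d.max().round(0),(R.T@(P-e)).round(4))
for r in(140,200):
    row=g[r,195:325]; d=np.abs(np.diff(row)); l,rr=195+d[:35].argmax()+.5,195+95+d[95:].argmax()+.5
    for c in(l,rr): print("side",r,c,(R.T@(v.plane((c,r),e[2]+.009)[0]-e)).round(4))
E
```

```text
230 96.5 48.0 [ 0.0711 -0.0118 -0.0089]
245 96.5 51.0 [ 0.0711 -0.0058 -0.0089]
260 96.5 47.0 [ 0.0711  0.0002 -0.0089]
275 96.5 49.0 [ 0.0711  0.0061 -0.0089]
290 96.5 51.0 [ 0.0711  0.0121 -0.009 ]
side 140 208.5 [ 0.0538 -0.0211 -0.0088]
side 140 307.5 [ 0.0538  0.0198 -0.009 ]
side 200 211.5 [ 0.0278 -0.0209 -0.0089]
side 200 305.5 [ 0.0279  0.02   -0.009 ]
```

The end is 71.1 mm from the TCP instead of 68, so the offset is 3.1 mm toward dryer −x. I'll shift the target by that much.

```bash
python3 - <<'E'
import h; from h import *
h.DC=DC+.0031*DX
goto([*(h.DC-.064*DY),.17],[180,0,102.25])
ok=place(-.064); print(ok)
if ok: release()
goto([.51,.05,.26],[180,0,102.25]); View(save="j"); print(read_state()["time_s"])
E
```

```text
down [0.4439 0.0281 0.026 ] [-1.2  0.2 -0.2] 0.040594782190510735
True
51.4
```

View pics/j.png

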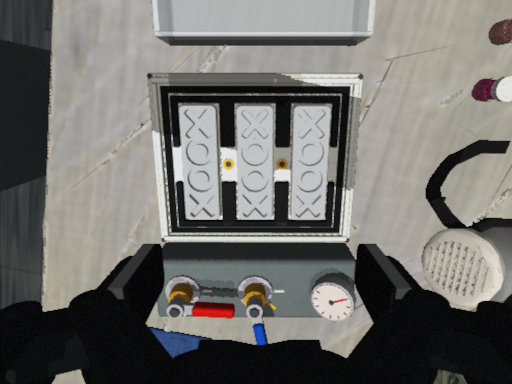

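All three moulds lie in their pockets at (199,162), (255,162) and (310,162). I'll check their poses at top height (0.032), check the handle, then pick up the cover.

```bash
python3 - <<'E'
from h import *
v=View(); m=cv2.inRange(v.hsv,np.array((0,0,120)),np.array((180,60,255)))
for k,off in enumerate((-.064,0,.064)):
    q=np.array([[*(DC+off*DY+sx*DX+sy*DY),.032] for sx,sy in((-.0765,-.0235),(-.0765,.0235),(.0765,.0235),(.0765,-.0235))])
    # moulds are grey-white against black rims; keep the part away from the cut-outs to get the ends/sides
    w=np.zeros_like(m); cv2.fillPoly(w,[np.intp(v.pix(q))],255); ys,xs=np.nonzero(w&m)
    P=v.plane(np.c_[xs,ys],.032)[:,:2]-DC; X,Y=P@DX*1000,P@DY*1000-off*1000
    s=np.abs(X)>24
    print(off,"x",np.percentile(X,[.5,99.5]).round(1),"y",np.percentile(Y[s&(X>0)],[1,99]).round(1),np.percentile(Y[s&(X<0)],[1,99]).round(1))
r=np.load("rest.npy"); print(r.round(4))
goto([r[0],r[1]-.02,.22],[180,0,102.4]); v=View()
g=v.pix([r[0],r[1],.099])[0]
b=min(v.blobs((0,0,0),(180,255,28),300),key=lambda b:np.linalg.norm(np.array(cv2.minAreaRect(b)[0])-g)); q=cv2.minAreaRect(b)
print("handle",q,v.plane(q[0],.099)[0].round(4),g.round(1))
E
```

```text
-0.064 x [-68.   66.2] y [-20.4  22.8] [-20.3  22.9]
0 x [-67.   66.1] y [-21.9  21.8] [-21.3  21.6]
0.064 x [-67.   66.1] y [-23.6  20.5] [-22.8  20.3]
[ 4.672000e-01  2.640000e-01  7.330000e-02  1.799526e+02 -3.500000e-03
  1.024002e+02]
handle ((265.0, 159.0), (106.0, 16.0), 90.0) [0.467  0.2658 0.099 ] [264.7 161.1]
```

Moulds are within about 1.5 mm of centre and full-size at the seated height, so they're down. The handle is where I left it.

```bash
python3 - <<'E'
from h import *
r=np.load("rest.npy"); p=np.load("grasp.npy")[:3]; o=[180,0,102.4]
goto([r[0],r[1],.16],o); move_linear(r[:3],.08); close_gripper(60); print(read_state()["opening"])
move_linear([r[0],r[1],p[2]+.07],.12); z0=read_state()["force"][2]
move_linear(p+[0,0,.07],.12); move_linear(p+[0,0,.012],.06); f0=read_state()["force"].copy(); print("carried",f0[2]-z0)
z=.012
while z>-.001:
    z-=.001; move_linear(p+[0,0,z],.015); df=read_state()["force"]-f0
    if df[2]>5 or np.hypot(*df[:2])>8: break
print("touch",z,df.round(1),read_state()["ee_pos"]-p)
v=View("side",save="k"); print(read_state()["time_s"])
E
```

```text
0.013048048036711196
carried 0.6169514359142321
touch -0.0010000000000000035 [-3.1  0.1 11. ] [2.10601981e-04 9.68983091e-06 2.14971329e-04]
61.8833
```

The cover touched down at its original height with 11 N. I'll release it and check from above along with the levers.

```bash
python3 - <<'E'
from h import *
p=np.load("grasp.npy")[:3]; o=[180,0,102.4]
ungrasp(); move_linear(p+[0,0,.09],.12)
vs=[]
for P in((.52,.01,.26),(.55,-.04,.25)):
    goto(P,o); vs.append(View()); v=vs[-1]
    for n,c in(("red",RED),("blue",BLUE)):
        for b in v.blobs(*c,80)[:2]:
            q=cv2.minAreaRect(b); print(n,np.round(q[0],1),np.round(q[1],1),round(q[2],1), v.plane(q[0],.102)[0].round(4))
    g=v.pix([*p[:2],.119])[0]
    b=min(v.blobs((0,0,0),(180,255,28),300),key=lambda b:np.linalg.norm(np.array(cv2.minAreaRect(b)[0])-g)); q=cv2.minAreaRect(b); print("handle",q,v.plane(q[0],.119)[0].round(4))
ax=[DC+.146*DX+y*DY for y in(0,-.086)]; print("axes",np.round(ax,4))
cv2.imwrite("pics/l.png",cv2.resize(np.hstack([v.im[:,:,::-1] for v in vs]),(800,300)))
E
```

```text
red [209.  277.7] [42.4  9.4] 3.7 [ 0.493  -0.1095  0.102 ]
blue [259.1 308.2] [37.3 10.4] 78.7 [ 0.5523 -0.1346  0.102 ]
handle ((251.5, 135.5), (103.0, 15.0), 90.0) [0.5057 0.0465 0.119 ]
red [187.9 234.5] [46.2 10.7] 3.5 [ 0.493  -0.1095  0.102 ]
blue [242.9 268.7] [40.7 11.1] 77.5 [ 0.5523 -0.1341  0.102 ]
handle ((229.9626007080078, 68.0067138671875), (120.12811279296875, 17.148658752441406), 89.2838363647461) [0.5058 0.0462 0.119 ]
axes [[ 0.5368 -0.098 ]
 [ 0.4527 -0.1162]]
```

View pics/l.png

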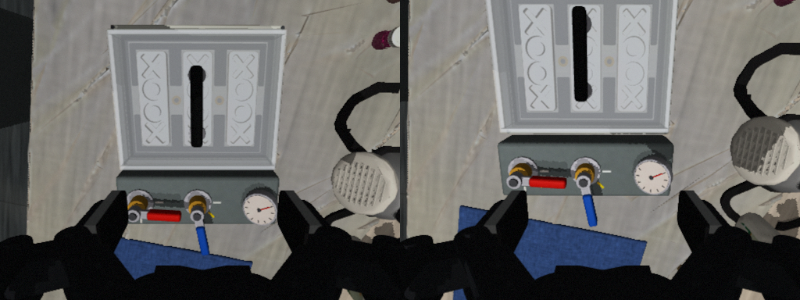

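The cover is square on the dryer with the moulds inside. The blue lever, at (243,269) in the second frame, reads about 79° open, and the red at (188,234) reads about 3°, taken from the dryer's known axis points. I'll push the levers with shut fingers, blue first, until it reaches its stop.

```bash
cat >> h.py <<'E'
AXB=DC+.146*DX; AXR=AXB-.086*DY
def pose(ax,phi,d,side,z=.083,r=.044):
    """TCP beside lever at angle phi (deg open); side=+1 on its clockwise side, -1 on the other"""
    a=np.radians(12.25-phi); l=np.array([np.cos(a),np.sin(a)]); n=np.array([l[1],-l[0]])
    return [*(ax+r*l+side*d*n),z],[180,0,102.25-phi]
def lever(v,col,ax):
    b=v.blobs(*col,80)[0]; w=v.plane(cv2.minAreaRect(b)[0],.100)[0][:2]-ax
    return 12.25-np.degrees(np.arctan2(w[1],w[0])), np.linalg.norm(w)
E
python3 - <<'E'
from h import *
close_gripper(20)
P,o=pose(AXB,79,.034,1,.16); goto(P,o)
P,o=pose(AXB,79,.034,1); move_linear(P,.1); f0=read_state()["force"].copy()
P,o=pose(AXB,79,.018,1); move_linear(P,.03); print((read_state()["force"]-f0).round(1))
for phi in list(range(73,0,-6))+list(range(0,-14,-1)):
    P,o=pose(AXB,phi,.018,1); move_linear(P,.05 if phi>0 else .02,o); df=(read_state()["force"]-f0)
    F=np.hypot(*df[:2])
    if F>(12 if phi>5 else 9): break
print(phi,df.round(1))
P,o=pose(AXB,max(phi,0),.034,1); move_linear(P,.05); move_linear([P[0],P[1],.17],.12)
goto([.55,-.06,.25],[180,0,102.4]); v=View(save="m"); print(lever(v,BLUE,AXB),lever(v,RED,AXR),read_state()["time_s"])
E
```

```text
[-0.   0.1 -0.1]
-4 [ -0.9 -10.5  -2.1]
(np.float64(-0.8923349382703254), np.float64(0.040344726161599974)) (np.float64(3.885751885450075), np.float64(0.04081798414607845)) 74.4
```

View pics/m.png

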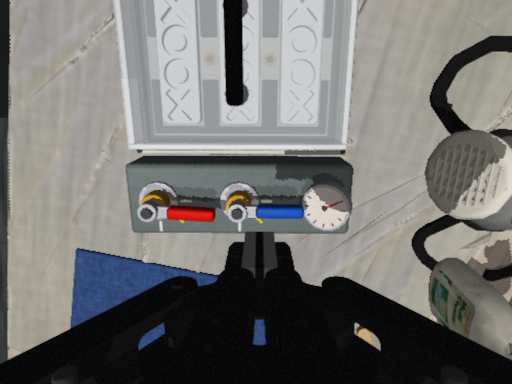

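Blue is at its stop, lying along the housing at (280,212), reading −0.9°. Red is at (190,214), reading 3.9° — still shut. Now I'll push red to just short of 45°, look, and trim.

```bash
python3 - <<'E'
from h import *
def push(p0,p1,d=.015):
    P,o=pose(AXR,p0,.031,-1,.16); goto(P,o)
    P,o=pose(AXR,p0,.031,-1); move_linear(P,.1); f0=read_state()["force"].copy()
    P,o=pose(AXR,p0,d+.003,-1); move_linear(P,.03)
    n=max(2,int((p1-p0)/4)+1)
    for phi in np.linspace(p0,p1,n):
        P,o=pose(AXR,phi,d,-1); move_linear(P,.03,o); df=read_state()["force"]-f0
        if np.hypot(*df[:2])>15: print("stop",phi); break
    print("F",df.round(1))
    P,o=pose(AXR,phi,.031,-1); move_linear(P,.05); move_linear([P[0],P[1],.17],.12)
    goto([.55,-.06,.25],[180,0,102.4]); v=View(save="n"); a=lever(v,RED,AXR); print("red",a,"blue",lever(v,BLUE,AXB)); return a[0]
a=push(2,42)
if a<42: a=push(a-2,42+(45-a))
print(read_state()["time_s"])
E
```

```text
F [ 0.9  1.8 -1.1]
red (np.float64(44.53554859254482), np.float64(0.04056427420926571)) blue (np.float64(0.013681835685439125), np.float64(0.04060035171792313))
81.2833
```

View pics/n.png

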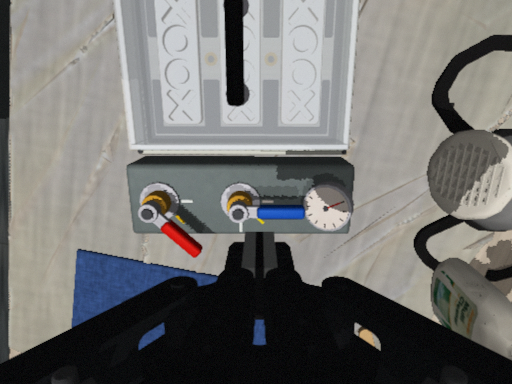

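Red now points diagonally at (182,239), reading 44.5° from its centre. I'll cross-check with the sleeve's own long axis, in case the axis point is off, before handing in.

```bash
python3 - <<'E'
from h import *
def axang(v,col):
    b=v.blobs(*col,80)[0]; m=np.zeros(v.im.shape[:2],np.uint8); cv2.drawContours(m,[b],-1,255,-1)
    ys,xs=np.nonzero(m); r=cv2.minAreaRect((v.plane(np.c_[xs,ys],.1)[:,:2]*1000).astype(np.float32))
    a=r[2] if r[1][0]>r[1][1] else r[2]+90
    return (12.25-a+90)%180-90, np.round(r[1],1)
for P in((.55,-.06,.25),(.52,-.04,.26)):
    goto(P,[180,0,102.4]); v=View(); print("red",axang(v,RED),lever(v,RED,AXR)[0],"blue",axang(v,BLUE),lever(v,BLUE,AXB)[0])
E
```

```text
red (43.5593376159668, array([11.4, 44.8])) 44.497026960347156 blue (-0.11703968048095703, array([44.2, 11.1])) -0.9219753358074936
red (44.087188720703125, array([11.3, 42.9])) 44.52038124636806 blue (-0.15633296966552734, array([43.9, 11. ])) 0.2603456903635344
```

Both methods give about 44° for red and 0° for blue, and the arm is clear of everything.

```bash
python3 -c "
from h import *
wait(0.5); print(hand_in())"
```

```text
the job is handed in; nothing more can be done
None
```

I handed the job in: all three moulds are seated under the replaced cover, the vent is shut (about 0°) and the vacuum valve is at about 44°, all read from camera views; `hand_in()` gave no verdict.

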